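# Find and open the loose deck board

## Task

Three of the four pale boards in the carving deck are packed solid and one is loose: press the ends of the boards one after another with a fingertip to find the one that rocks, then push its end down until it is fully open against its stop, and leave it tipped open. Leave the tools and other things on the deck and table where they are.

Things in the scene. Friction and masses are not known exactly. Their poses are not given: they have to be found in the camera images.
- deck: low dark wooden deck fixed on the table, 291 (x) x 318 (y) x 84 mm high; origin on the table under the centre of its four pale boards; x points away from the robot, y left, z up; turned up to 20 degrees. Own x: near edge -93 mm, boards -72 to 72, ledge level with the boards 75 to 198. Boards side by side along y, 144 x 62 x 12 mm, tops flush with the deck, 10 mm strips between.
- board_a (a joint): tilt (rad) of the leftmost board (deck's y +108 mm) about a cross pin under its middle: 0 flat, + near end down and far end up, stops at +0.6 and -0.6. If packed it gives under 0.02 at either end. The loose one (differs each time) tips either way under 2 to 3 N at a mark and stays at the tilt it is left; its well is free for the full tilt.
- board_a_near (a point): round dark mark, 14 mm across, on top of the leftmost board, 46 mm from its middle towards the near end (26 mm from that end); axes as the deck's while flat, tilts with the board. At the +0.6 stop a fingertip pressing straight down here has gone down about 30 mm.
- board_a_far (a point): the same mark at the far end of the leftmost board, 46 mm beyond its middle
- board_b (a joint): tilt (rad) of the second from left board (deck's y +36 mm) about a cross pin under its middle: 0 flat, + near end down and far end up, stops at +0.6 and -0.6. If packed it gives under 0.02 at either end. The loose one (differs each time) tips either way under 2 to 3 N at a mark and stays at the tilt it is left; its well is free for the full tilt.
- board_b_near (a point): round dark mark, 14 mm across, on top of the second from left board, 46 mm from its middle towards the near end (26 mm from that end); axes as the deck's while flat, tilts with the board. At the +0.6 stop a fingertip pressing straight down here has gone down about 30 mm.
- board_b_far (a point): the same mark at the far end of the second from left board, 46 mm beyond its middle
- board_c (a joint): tilt (rad) of the third from left board (deck's y -36 mm) about a cross pin under its middle: 0 flat, + near end down and far end up, stops at +0.6 and -0.6. If packed it gives under 0.02 at either end. The loose one (differs each time) tips either way under 2 to 3 N at a mark and stays at the tilt it is left; its well is free for the full tilt.
- board_c_near (a point): round dark mark, 14 mm across, on top of the third from left board, 46 mm from its middle towards the near end (26 mm from that end); axes as the deck's while flat, tilts with the board. At the +0.6 stop a fingertip pressing straight down here has gone down about 30 mm.
- board_c_far (a point): the same mark at the far end of the third from left board, 46 mm beyond its middle
- board_d (a joint): tilt (rad) of the rightmost board (deck's y -108 mm) about a cross pin under its middle: 0 flat, + near end down and far end up, stops at +0.6 and -0.6. If packed it gives under 0.02 at either end. The loose one (differs each time) tips either way under 2 to 3 N at a mark and stays at the tilt it is left; its well is free for the full tilt.
- board_d_near (a point): round dark mark, 14 mm across, on top of the rightmost board, 46 mm from its middle towards the near end (26 mm from that end); axes as the deck's while flat, tilts with the board. At the +0.6 stop a fingertip pressing straight down here has gone down about 30 mm.
- board_d_far (a point): the same mark at the far end of the rightmost board, 46 mm beyond its middle
- wax_tin: closed round tin, 54 mm across, 34 mm high, standing on the deck's far ledge; origin at the centre of its underside; to be left alone
- wheel: turned wooden wheel, 68 mm across, 20 mm high, lying on the deck's far ledge; origin at the centre of its underside; to be left alone
- offcut: pale wood offcut 35 x 70 x 25 mm, lying on the deck's far ledge; origin at the centre of its underside; to be left alone
- gouge_wide: loose carving gouge with pale handle, about 240 mm long and 24 mm high, lying on the table to the left of the deck; origin at the centre of its underside, where handle meets blade; to be left alone
- gouge_narrow: loose carving gouge with brown handle, about 240 mm long and 24 mm high, lying on the table to the right of the deck; origin at the centre of its underside, where handle meets blade; to be left alone
- mallet: dark turned mallet standing on its head, 76 mm across, 190 mm high, on the table to the left; origin at the centre of its underside; to be left alone
- mug: white mug, 76 mm across, 85 mm high, on the table to the right; origin at the centre of its underside; to be left alone
- oil_bottle: amber bottle, 52 mm across, 130 mm high, on the table to the left; origin at the centre of its underside; to be left alone

How it is judged:
By the outcome, as a careful person would: the job done as asked, in the order asked, and still so for the second after the job is handed in, with the robot touching nothing.
It also fails if it takes over 48 s, if anything falls off the work surface, if the arm or the gripper's body presses on something with over 40 N, if the wrist force passes 120 N, or if a joint passes its speed limit or range.

## Robot

A 6-joint arm with a two-finger parallel gripper is mounted at the origin on the work surface. World frame = base frame: x ahead of the robot, y to its left, z up, the work surface at z = 0. Lengths are in m, angles in rad, forces in N, time in s.
With the tool pointing down it reaches from about 0.35 to 0.975 m from the base axis. Payload 4.9 kg.
Tool frame: the origin (TCP) lies between the finger pads; the fingertips stand 19 mm ahead of it and the grasp point (between the pads) is the TCP; z points along the fingers, y is the direction in which the jaws open and shut (so a half turn about z gives the same grasp; the last joint's range is limited). The gripper opens to 85 mm and grips with 20 to 120 N. Pads are 22 mm wide; open, the fingers measure 114 mm over their backs; the gripper's body (76 mm by 85 mm) begins 54 mm behind the grasp point. The pads swing forward as they close: fully open they stand 13 mm farther back than shut.
Start: joints at [-1.259, 0.053, 1.613, -0, 1.476, -0.119], TCP at [0.261, -0.568, 0.25] pointing down, gripper open.
Joint ranges: [-3.01, 3.01], [-1.01, 2.22], [0.06, 2.58], [-1.02, 4.17], [0.09, 2.62], [-3.14, 3.14]. Speed limits (rad/s): [2.57, 2.57, 3.14, 3.14, 3.14, 3.14].

## Interface

Orientations are given as a unit quaternion [w, x, y, z].
In Python, from plant import state, grab_frame, calibration, job_done gives the robot as it stands. The module is installed in compiled form; this text tells all that it offers.
- The arm moves only by the tool servo_tool, never from a script. Its argument "deltas" is a list that holds one entry, the list of rows, each a list of 5 numbers: the finger opening in mm, from 0 to 85.4, then the shift along the world's x, y, z in mm, then the turn about the world's z in units of 6 degrees (1.0 is 6 degrees). A call has 1 to 5 rows; each row is the pose to reach, as a shift and turn from the pose commanded when the call began; what a row does not reach only later rows make up. A row lasts 1/8 s, in which the tool goes at most 62.5 mm and 10.7 degrees, less where a joint would pass 70% of its speed; a pose out of reach is approached as far as the arm can. A call with a gripper value outside its range is refused whole. The fingers move at their own pace and stop on an object; the grip force is fixed at half the most. Time passes only in rows, so rows that repeat a pose let the fingers close. It gives the time, the measured TCP pose, the force and the opening at its end, in the units of the state.
- state(): the state, without advancing time (a new reading comes with each control period).
- grab_frame(name): name is "scene" or "top"; returns the picture (384x512x3 uint8, red, green, blue); there is no depth.
- calibration(name): a dict with "intrinsics" (3x3 intrinsics, pixels), "world_from_camera" (4x4, takes a point from camera to world coordinates). Camera axes: x right, y down, z forward; pixel columns grow to the right and rows downward; lengths in m; the calibration is good to about 2 mm. A picture is of the moment at which its call begins. calibration takes no time and is no camera call.
- job_done(): hands the job in, once; it reports no verdict.
The state is a dict: "time": time; "joint_pos": joint angles; "joint_vel": joint speeds; "joint_efforts": joint torques, N m; "tool_pos": TCP position; "tool_rot": TCP orientation; "contact_force": force on the tool from outside, world axes, zero at the start; "ft_torque": the same for the moment, N m; "gripper_width": opening from 0.0 (shut) to 1.0 (fully open).
Only numpy, scipy, OpenCV 4.12 (cv2) and the standard library are available. Lean on these libraries where they do the work, as an engineer would, in place of code of your own. Each camera call takes 0.05 s, during which the arm holds its last target.

## Working session

There is one attempt and no reset: what is moved stays moved. The work goes in short steps, Python scripts to look and compute and a tool call to move; the robot and the scene stay as the last step left them, time stands still between calls to the robot, and variables do not carry over. Pictures are saved under pics/ and viewed, and the job is handed in when it is done.

Besides the shell and the picture viewer there is one more tool, called after "Emit:" as a command line: name --argument value ..., lists and objects as JSON in quotes. servo_tool: Moves the arm, as the interface text tells. Its arguments: {"type":"object","properties":{"deltas":{"type":"array","items":{"type":"array","items":{"type":"array","items":{"type":"number"}}}}},"required":["deltas"]}

```bash
mkdir -p pics
python3 - <<'E'
from plant import *
import cv2,numpy as np
s=state();print(s['time'],s['tool_pos'],s['tool_rot'],s['contact_force'],s['gripper_width'])
for n in("scene","top"):
    f=grab_frame(n);cv2.imwrite(f'pics/{n}0.png',f[:,:,::-1]);c=calibration(n);print(n,c['intrinsics'],c['world_from_camera'])
E
```

```text
0.0 [ 0.26084056 -0.56732317  0.24905037] [-1.02958048e-03  9.76887413e-01  2.13751983e-01 -1.06386738e-04] [ 0.41553493 -0.58305045 -0.29576984] 1.0001532500267876
scene [[395.26294067   0.         257.13217474]
 [  0.         395.26294067 190.92433874]
 [  0.           0.           1.        ]] [[ 0.48550805  0.69981174 -0.52397086  1.17423372]
 [ 0.87418709 -0.39471153  0.28284226 -0.29078373]
 [-0.00888101 -0.59537075 -0.80340201  0.96998821]
 [ 0.          0.          0.          1.        ]]
top [[369.04795141   0.         262.54560334]
 [  0.         369.04795141 187.7173737 ]
 [  0.           0.           1.        ]] [[ 0.01047748 -0.9847161   0.17385175  0.44373205]
 [-0.9999312  -0.01123469 -0.00337198  0.01634903]
 [ 0.00527362 -0.17380446 -0.98476606  1.0568639 ]
 [ 0.          0.          0.          1.        ]]
```

View pics/top0.png

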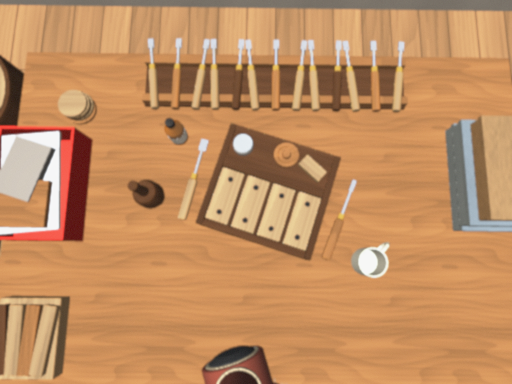

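View pics/scene0.png

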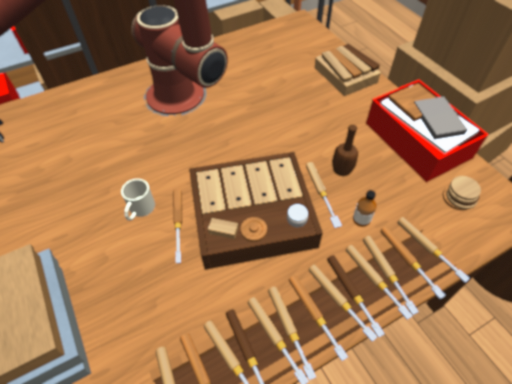

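The deck is at about (268,190) in the top view, and I can see eight marks. Nothing blocks it. Next I'll measure the marks in both views.

```bash
cat > h.py <<'E'
import cv2,numpy as np
from plant import *
def ray(n,u,v,z):
    c=calibration(n);K=c['intrinsics'];T=c['world_from_camera']
    d=T[:3,:3]@np.linalg.solve(K,[u,v,1.]);o=T[:3,3]
    return o+d*(z-o[2])/d[2]
E
python3 - <<'E'
from h import *
for n,(x0,x1,y0,y1) in {"top":(190,350,115,265),"scene":(180,330,145,270)}.items():
    f=cv2.imread(f'pics/{n}0.png');c=f[y0:y1,x0:x1]
    hsv=cv2.cvtColor(c,cv2.COLOR_BGR2HSV)
    print(n,'board colour',hsv[195-y0,225-x0] if n=='top' else hsv[190-y0,210-x0])
    m=((hsv[...,2]>175)&(hsv[...,1]>60)).astype(np.uint8)*255
    big=cv2.resize(c,None,fx=4,fy=4,interpolation=cv2.INTER_CUBIC)
    cv2.imwrite(f'pics/{n}crop.png',big); cv2.imwrite(f'pics/{n}mask.png',cv2.resize(m,None,fx=4,fy=4))
    cs,_=cv2.findContours(m,cv2.RETR_EXTERNAL,cv2.CHAIN_APPROX_NONE)
    for k in cs:
        if cv2.contourArea(k)>200:
            r=cv2.minAreaRect(k);cen=np.array(r[0])+[x0,y0];print(cen.round(1),np.round(r[1],1),round(r[2],1),cv2.contourArea(k),ray(n,*cen,.084).round(4))
E
```

```text
top board colour [ 18  93 225]
[269.5 189.5] [159. 149.] -0.0 23534.5 [ 0.6109 -0.0056  0.084 ]
scene board colour [ 18  96 226]
[222.4 225.9] [27.6 11.6] 12.1 273.5 [ 0.6512 -0.1136  0.084 ]
[253.5 228. ] [20. 25.] 90.0 398.5 [ 0.697  -0.0456  0.084 ]
[210.3 190.7] [41.3 22.7] 80.5 850.0 [ 0.5314 -0.0925  0.084 ]
[235.7 186.6] [41.4 22.7] 78.7 842.0 [ 0.5534 -0.024   0.084 ]
[260.8 182.2] [42.  21.8] 76.0 817.0 [0.5745 0.0452 0.084 ]
[285.1 178.1] [43.1 21.3] 72.5 798.5 [0.5959 0.1129 0.084 ]
[254.5 207. ] [124. 149.] 90.0 6080.5 [ 0.6403 -0.0114  0.084 ]
```

View pics/topcrop.png

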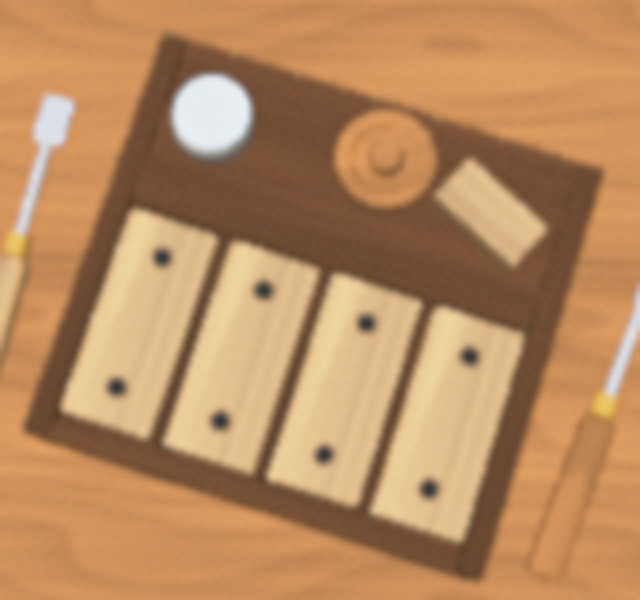

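View pics/scenecrop.png

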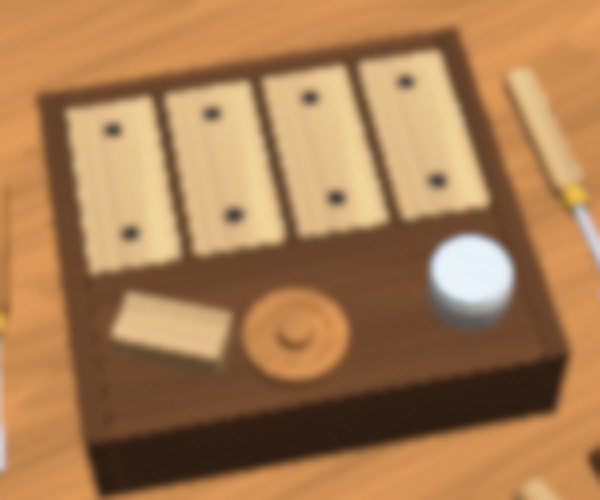

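View pics/topmask.png

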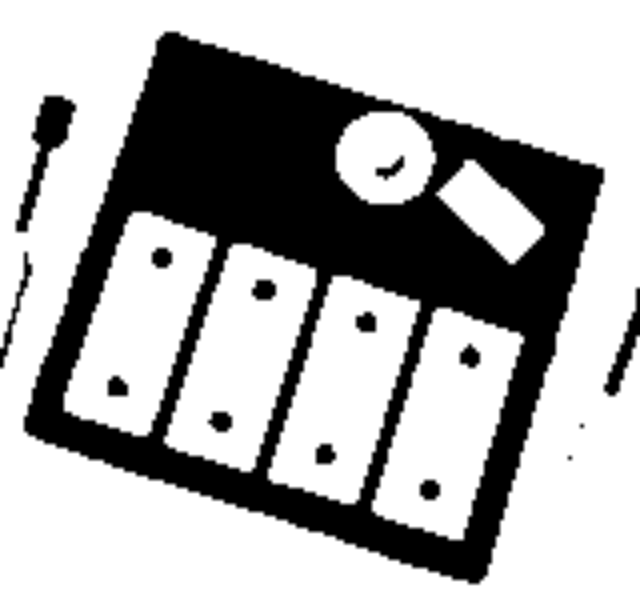

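Both views show all four boards and their marks clearly. The holes in the masks are the marks, so I'll take their centroids and fit the deck pose.

```bash
cat > fit.py <<'E'
from h import *
def blobs(n,x0,x1,y0,y1):
    f=cv2.imread(f'pics/{n}0.png');c=f[y0:y1,x0:x1]
    g=cv2.cvtColor(c,cv2.COLOR_BGR2GRAY).astype(float)
    hsv=cv2.cvtColor(c,cv2.COLOR_BGR2HSV);m=((hsv[...,2]>175)&(hsv[...,1]>60)).astype(np.uint8)
    k,l,st,_=cv2.connectedComponentsWithStats(1-m,connectivity=4);out=[]
    for i in range(1,k):
        if 5<st[i,4]<50:
            mm=cv2.dilate((l==i).astype(np.uint8),np.ones((3,3)))>0
            ys,xs=np.nonzero(mm);w=np.clip(190-g[mm],0,None)
            u=(xs*w).sum()/w.sum()+x0;v=(ys*w).sum()/w.sum()+y0;out.append((u,v,st[i,4]))
    return out
loc=np.array([[sx*.046,y] for y in(.108,.036,-.036,-.108) for sx in(-1,1)])
g=np.array([[.57*0+.565,.01]]);th=-.3
def fit(P):
    th=np.arctan2(P[:,1].std()*0-.3,1)
    R=lambda t:np.array([[np.cos(t),-np.sin(t)],[np.sin(t),np.cos(t)]])
    c0=P.mean(0)
    for _ in range(5):
        q=loc@R(th).T+c0
        idx=[np.argmin(np.linalg.norm(P-a,axis=1)) for a in q]
        A=P[idx];ac=A.mean(0);U,S,Vt=np.linalg.svd(loc.T@(A-ac));Rr=(U@Vt).T
        th=np.arctan2(Rr[1,0],Rr[0,0]);c0=ac
    return c0,th,np.linalg.norm(loc@R(th).T+c0-A,axis=1),len(set(idx)),loc@R(th).T+c0
for n,r in {"top":(195,340,120,262),"scene":(185,310,150,222)}.items():
    b=blobs(n,*r);print(n,np.round(b,1).tolist())
    P=np.array([ray(n,u,v,.084)[:2] for u,v,a in b])
    c,th,e,k,M=fit(P);print(c.round(4),np.degrees(th).round(2),'resid mm',(e*1e3).round(1),k);print((M*1e3).round(1).tolist())
E
python3 fit.py
```

```text
top [[287.3, 156.8, 18.0], [230.2, 178.9, 21.0], [196.2, 182.7, 16.0], [255.6, 187.1, 25.0], [281.3, 195.4, 21.0], [307.1, 203.7, 21.0], [218.8, 211.4, 21.0], [244.7, 219.8, 23.0], [270.7, 228.2, 21.0], [296.9, 236.8, 21.0]]
[0.5622 0.011 ] -17.43 resid mm [0.2 0.1 0.1 0.  0.1 0.1 0.1 0.1] 8
[[550.7, 127.8], [638.5, 100.3], [529.1, 59.1], [616.9, 31.6], [507.5, -9.5], [595.3, -37.1], [486.0, -78.2], [573.7, -105.8]]
scene [[280.9, 165.0, 11.0], [307.3, 170.2, 17.0], [256.9, 169.0, 11.0], [232.5, 173.0, 12.0], [207.6, 177.1, 12.0], [288.8, 189.7, 17.0], [263.5, 194.1, 16.0], [237.9, 198.4, 18.0], [212.0, 202.9, 17.0]]
[0.5597 0.0109] -17.46 resid mm [0.2 0.3 0.2 0.2 0.1 0.1 0.2 0.1] 8
[[548.3, 127.7], [636.0, 100.1], [526.7, 59.0], [614.4, 31.4], [505.1, -9.7], [592.8, -37.3], [483.5, -78.4], [571.2, -106.0]]
```

Both views agree to 2.5 mm: the deck centre is at about (561, 11) mm, turned −17.4°. The near marks, in mm:
- a: (549, 128)
- b: (528, 59)
- c: (506, −10)
- d: (485, −78)

I'll shut the fingers and travel high to board d.

Emit:
servo_tool --deltas '[[[0,25,54,0,-0.8],[0,50,108,0,-1.6],[0,75,162,0,-2.4],[0,100,216,0,-3.2],[0,125,270,0,-4]]]'

```text
time: 0.72
tool_pos: [0.3863, -0.2959, 0.2498]
tool_rot: [-0.0, 1.0, 0.004, -0.0]
contact_force: [1.5, -0.3, -0.5]
gripper_width: 0.0
```

Emit:
servo_tool --deltas '[[[0,25,55,0,-0.8],[0,50,110,0,-1.6],[0,75,165,-20,-2.4],[0,99,219,-60,-3],[0,99,219,-100,-3]]]'

```text
time: 1.35
tool_pos: [0.4863, -0.0763, 0.1502]
tool_rot: [-0.0, 0.989, -0.148, 0.001]
contact_force: [0.0, -0.5, 0.6]
gripper_width: -0.002
```

Emit:
servo_tool --deltas '[[[0,-1.5,-2,-25,0],[0,-1.5,-2,-40,0],[0,-1.5,-2,-43,0],[0,-1.5,-2,-45,0],[0,-1.5,-2,-45,0]]]'

```text
time: 1.98
tool_pos: [0.4842, -0.0813, 0.1065]
tool_rot: [0.0, 0.989, -0.151, 0.001]
contact_force: [0.4, 0.4, 0.5]
gripper_width: 0.002
```

Emit:
servo_tool --deltas '[[[0,0,0,-1,0],[0,0,0,-2,0],[0,0,0,-2,0]]]'

```text
time: 2.35
tool_pos: [0.4835, -0.0809, 0.1033]
tool_rot: [-0.0, 0.989, -0.151, -0.0]
contact_force: [0.1, -0.1, 0.6]
gripper_width: 0.005
```

Emit:
servo_tool --deltas '[[[0,0,0,-1,0],[0,0,0,-2,0],[0,0,0,-2,0]]]'

```text
time: 2.72
tool_pos: [0.4832, -0.0808, 0.1013]
tool_rot: [-0.0, 0.989, -0.151, -0.0]
contact_force: [-2.8, 0.4, 2.7]
gripper_width: -0.004
```

Emit:
servo_tool --deltas '[[[0,0,0,-1,0],[0,0,0,-1.5,0],[0,0,0,-1.5,0]]]'

```text
time: 3.1
tool_pos: [0.4834, -0.0808, 0.0996]
tool_rot: [-0.0, 0.989, -0.151, -0.0]
contact_force: [-2.0, 0.7, 1.7]
gripper_width: 0.003
```

Emit:
servo_tool --deltas '[[[0,0,0,-1,0],[0,0,0,-2,0],[0,0,0,-2,0]]]'

```text
time: 3.48
tool_pos: [0.4835, -0.0809, 0.0976]
tool_rot: [-0.0, 0.989, -0.151, 0.0]
contact_force: [-0.6, 0.4, 0.6]
gripper_width: -0.001
```

The tip is about 5 mm below the deck top with almost no force, so board d may be loose. I'll check in a picture.

Run:
```python
from h import *
o=[]
for n,(x0,x1,y0,y1) in {"top":(190,350,115,265),"scene":(170,330,130,280)}.items():
    f=grab_frame(n)[:,:,::-1];cv2.imwrite(f'pics/{n}1.png',f);o.append(cv2.resize(f[y0:y1,x0:x1],(400*(x1-x0)//160,400*(y1-y0)//160),interpolation=cv2.INTER_CUBIC))
cv2.imwrite('pics/both1.png',np.hstack(o))
```

```text
(no output)
```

View pics/both1.png

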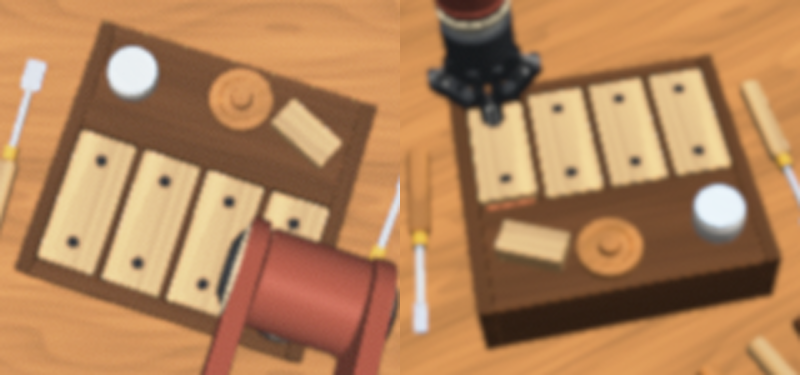

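Emit:
servo_tool --deltas '[[[0,0,0,-1,0],[0,0,0,-2,0],[0,0,0,-3,0]]]'

```text
time: 3.95
tool_pos: [0.4834, -0.0809, 0.0947]
tool_rot: [-0.0, 0.989, -0.151, -0.0]
contact_force: [-2.4, 0.6, 2.3]
gripper_width: 0.001
```

In the scene view, the far end of board d has lifted and its orange end face shows at (510,205). The fingertip has sunk about 8 mm at only 2 N, so board d is the loose one. I'll keep pushing down to its stop.

Emit:
servo_tool --deltas '[[[0,0,0,-2,0],[0,0,0,-4,0],[0,0,0,-6,0],[0,0,0,-8,0],[0,0,0,-10,0]]]'

```text
time: 4.58
tool_pos: [0.4837, -0.0809, 0.0847]
tool_rot: [0.0, 0.989, -0.151, 0.0]
contact_force: [-1.7, 0.8, 2.8]
gripper_width: 0.0
```

Emit:
servo_tool --deltas '[[[0,0,0,-1,0],[0,0,0,-2,0],[0,0,0,-3,0]]]'

```text
time: 4.95
tool_pos: [0.484, -0.081, 0.0821]
tool_rot: [0.0, 0.989, -0.151, 0.001]
contact_force: [-0.1, 0.5, 3.2]
gripper_width: 0.001
```

Emit:
servo_tool --deltas '[[[0,0,0,-1,0],[0,0,0,-2,0],[0,0,0,-3,0]]]'

```text
time: 5.32
tool_pos: [0.4839, -0.081, 0.0792]
tool_rot: [0.0, 0.989, -0.151, 0.0]
contact_force: [-1.3, 0.5, 8.8]
gripper_width: -0.004
```

Emit:
servo_tool --deltas '[[[0,0,0,-1,0],[0,0,0,-1,0]]]'

```text
time: 5.58
tool_pos: [0.4839, -0.081, 0.0792]
tool_rot: [0.0, 0.989, -0.151, 0.0]
contact_force: [-4.0, 0.7, 10.4]
gripper_width: 0.0
```

Emit:
servo_tool --deltas '[[[0,0,0,-1,0],[0,0,0,-1,0]]]'

```text
time: 5.82
tool_pos: [0.484, -0.0811, 0.079]
tool_rot: [0.0, 0.989, -0.15, -0.0]
contact_force: [-6.3, 1.7, 14.8]
gripper_width: 0.004
```

Emit:
servo_tool --deltas '[[[0,0,0,-1.5,0],[0,0,0,-2.5,0],[0,0,0,-2.5,0]]]'

```text
time: 6.2
tool_pos: [0.4843, -0.0811, 0.0787]
tool_rot: [0.0, 0.989, -0.15, -0.001]
contact_force: [-13.0, 3.4, 30.5]
gripper_width: -0.001
```

Run:
```python
from h import *
f=grab_frame("scene")[:,:,::-1];cv2.imwrite('pics/s2.png',cv2.resize(f[130:280,170:330],None,fx=4,fy=4,interpolation=cv2.INTER_CUBIC))
```

```text
(no output)
```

View pics/s2.png

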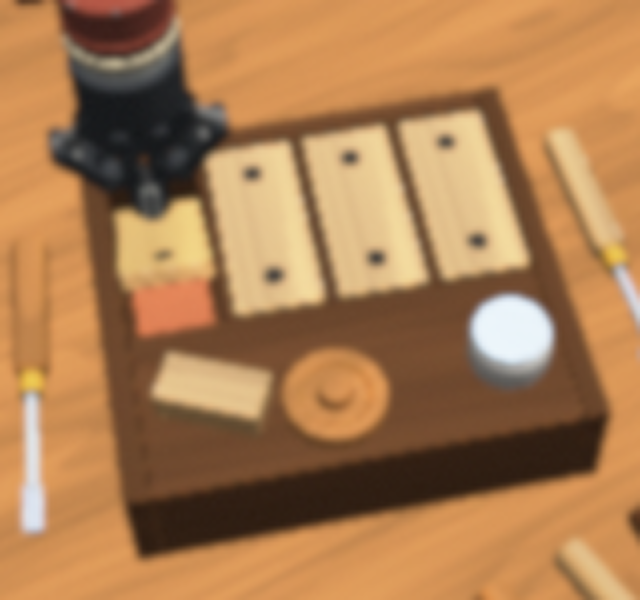

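The fingertip has hit a firm stop: 30 N with no further travel. I'll withdraw straight up, then measure the tilt.

Emit:
servo_tool --deltas '[[[0,0,0,4,0],[0,0,0,15,0],[0,0,0,45,0],[0,0,0,90,0],[0,0,0,150,0]]]'

```text
time: 6.88
tool_pos: [0.4821, -0.0804, 0.2236]
tool_rot: [-0.0, 0.989, -0.151, -0.002]
contact_force: [0.8, 0.7, 0.6]
gripper_width: -0.001
```

Emit:
servo_tool --deltas '[[[0,-20,-50,20,0],[0,-40,-100,20,0],[0,-60,-150,20,0],[0,-80,-200,20,0],[0,-80,-200,20,0]]]'

```text
time: 7.5
tool_pos: [0.402, -0.2832, 0.2439]
tool_rot: [-0.0, 0.988, -0.153, -0.001]
contact_force: [0.5, 0.0, 0.4]
gripper_width: 0.002
```

Run:
```python
from h import *
o=[]
for n,(x0,x1,y0,y1) in {"top":(190,350,115,265),"scene":(170,330,130,280)}.items():
    f=grab_frame(n)[:,:,::-1];cv2.imwrite(f'pics/{n}3.png',f);o.append(cv2.resize(f[y0:y1,x0:x1],None,fx=2.5,fy=2.5,interpolation=cv2.INTER_CUBIC))
cv2.imwrite('pics/both3.png',np.hstack(o))
# predicted far mark of d vs tilt (pin assumed h below top) in both views
t0=np.radians(-17.45)
for n in("top","scene"):
    c=calibration(n);Ti=np.linalg.inv(c['world_from_camera'])
    for tl in(.5,.55,.6):
        for h in(.012,):
            r=[]
            for xl in(.046,.072):
                x=xl*np.cos(tl)-h*np.sin(tl);z=.084-h+xl*np.sin(tl)+h*np.cos(tl);y=-.108
                p=Ti@[.561+np.cos(t0)*x-np.sin(t0)*y,.011+np.sin(t0)*x+np.cos(t0)*y,z,1];q=c['intrinsics']@p[:3];r+=list(np.round(q[:2]/q[2],1))
            print(n,tl,r)
```

```text
top 0.5 [np.float64(306.8), np.float64(207.3), np.float64(310.0), np.float64(198.3)]
top 0.55 [np.float64(306.7), np.float64(207.8), np.float64(309.9), np.float64(199.0)]
top 0.6 [np.float64(306.6), np.float64(208.3), np.float64(309.7), np.float64(199.7)]
scene 0.5 [np.float64(210.9), np.float64(195.4), np.float64(211.6), np.float64(199.5)]
scene 0.55 [np.float64(210.8), np.float64(194.6), np.float64(211.3), np.float64(198.2)]
scene 0.6 [np.float64(210.6), np.float64(193.7), np.float64(211.1), np.float64(196.8)]
```

View pics/both3.png

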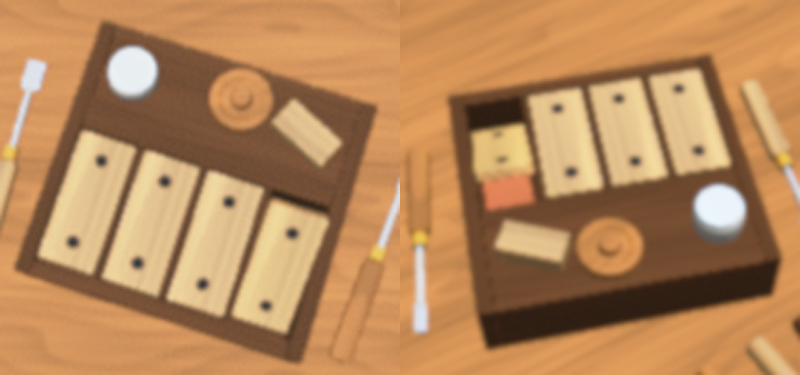

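Board d stays tipped with the robot clear, and nothing else looks moved. I'll triangulate its marks to get the angle.

Run:
```python
from h import *
def cen(n,u,v,r=3):
    g=cv2.cvtColor(cv2.imread(f'pics/{n}3.png'),cv2.COLOR_BGR2GRAY).astype(float)
    u0,v0=int(round(u)),int(round(v));p=g[v0-r:v0+r+1,u0-r:u0+r+1];w=np.clip(np.median(p)-15-p,0,None)
    Y,X=np.mgrid[v0-r:v0+r+1,u0-r:u0+r+1];return (X*w).sum()/w.sum(),(Y*w).sum()/w.sum()
def P(n):
    c=calibration(n);return c['intrinsics']@np.linalg.inv(c['world_from_camera'])[:3]
pts=[]
for a,b in(((306.6,208),(210.6,193.8)),((296,237.3),(208.6,183.5))):
    A=cen('top',*a);B=cen('scene',*b,2);X=cv2.triangulatePoints(P('top'),P('scene'),np.array(A),np.array(B)).ravel();X=X[:3]/X[3];pts.append(X);print(np.round(A,1),np.round(B,1),X.round(4))
d=pts[0]-pts[1];print('len',np.linalg.norm(d),'tilt',np.arctan2(d[2],np.hypot(*d[:2])))
for n in('top','scene'):
    a=cv2.imread(f'pics/{n}0.png').astype(int);b=cv2.imread(f'pics/{n}3.png').astype(int)
    m=(abs(a-b).max(2)>40).astype(np.uint8);k,l,s,_=cv2.connectedComponentsWithStats(m);print(n,[list(x) for x in s[1:] if x[4]>5])
print(state()['time'])
```

```text
[306.5 207.9] [210.1 193.4] [ 0.5589 -0.1018  0.11  ]
[296.  236.9] [208.4 182.8] [ 0.4865 -0.079   0.0611]
len 0.09030176171130712 tilt 0.5733348196927317
top [[np.int32(297), np.int32(191), np.int32(24), np.int32(11), np.int32(114)], [np.int32(304), np.int32(201), np.int32(6), np.int32(5), np.int32(23)], [np.int32(316), np.int32(203), np.int32(6), np.int32(13), np.int32(27)], [np.int32(304), np.int32(207), np.int32(6), np.int32(4), np.int32(20)], [np.int32(297), np.int32(235), np.int32(3), np.int32(4), np.int32(9)], [np.int32(282), np.int32(235), np.int32(28), np.int32(16), np.int32(93)], [np.int32(341), np.int32(236), np.int32(171), np.int32(148), np.int32(13040)], [np.int32(178), np.int32(345), np.int32(95), np.int32(39), np.int32(2421)], [np.int32(462), np.int32(377), np.int32(5), np.int32(7), np.int32(10)]]
scene [[np.int32(0), np.int32(0), np.int32(12), np.int32(6), np.int32(38)], [np.int32(33), np.int32(0), np.int32(99), np.int32(75), np.int32(2890)], [np.int32(205), np.int32(0), np.int32(28), np.int32(21), np.int32(440)], [np.int32(0), np.int32(11), np.int32(15), np.int32(26), np.int32(257)], [np.int32(170), np.int32(10), np.int32(70), np.int32(79), np.int32(2950)], [np.int32(131), np.int32(15), np.int32(5), np.int32(5), np.int32(17)], [np.int32(134), np.int32(23), np.int32(5), np.int32(12), np.int32(35)], [np.int32(158), np.int32(26), np.int32(16), np.int32(16), np.int32(106)], [np.int32(62), np.int32(70), np.int32(70), np.int32(85), np.int32(2975)], [np.int32(0), np.int32(119), np.int32(4), np.int32(7), np.int32(21)], [np.int32(0), np.int32(131), np.int32(5), np.int32(12), np.int32(42)], [np.int32(196), np.int32(168), np.int32(25), np.int32(17), np.int32(290)], [np.int32(209), np.int32(193), np.int32(4), np.int32(2), np.int32(7)], [np.int32(201), np.int32(198), np.int32(25), np.int32(16), np.int32(272)]]
7.6
```

```bash
python3 -c "
from plant import *
print(job_done())"
```

```text
the job is handed in; nothing more can be done
None
```

The loose board was the rightmost one, board d. I pushed its near end down to the stop and left it tipped open, then moved the arm clear and handed the job in at about 7.6 s.

- **Finding it:** I pressed board d's near mark first. It sank under about 3 N, and the scene camera showed its far end rising. As only one board is loose, I did not press a, b or c.
- **Opening it:** Pushing on, the fingertip stopped about 24 mm down. The force then rose to about 30 N with almost no further movement. That is less than the roughly 30 mm given for a fingertip at the stop. I took this to be the inner edge of the wide fingertip touching nearer the pin.
- **Last checks:** With the robot clear, the board stayed tipped. Triangulating its two marks gave about 0.57 rad against the 0.6 stop. That is slightly short, but the marks came out 90 mm apart instead of 92, so I put the error at about 0.03 rad.
- **Everything else:** Comparing pictures from before and after showed no change on or around the deck except at board d. Changes elsewhere in the frames match the arm's own movement, but I did not check each one separately.

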